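# Load a slotted strap into the drill jig and lock it

### The job

Load the drill jig with the fingertips, by pushing only; nothing is to be lifted. Push the slotted strap that lies on the jig's bed square up against the long fence at the back, then slide it along the fence, without letting it come away, under the bush plate until its end butts on the stop, so that its hole comes under the drill bush. Then push the cam lever round as far as it goes to lock the strap in its corner, come clear, and leave everything else on the bench alone.

Things in the scene. Friction and masses are not known exactly. Their poses are not given: they have to be found in the camera images.
- jig: drill jig bolted to the bench (fixed). Origin: on the bench top, under the jig's middle; x points away from the robot towards the fence, y along the fence to the stop (robot's left), z up; turned up to 0.2 rad. Grey steel base plate, x -80 to +70 mm, y -160 to +160 mm, its top (the bed) at z 15 mm. Nothing but the strap stands on the bed right of the cam lever
- fence_mid (a point): middle of the foot of the fence's face, in the jig's frame x +45, y 0, z 15 mm. The fence is a straight dark bar along the whole back edge of the bed, 22 mm thick, top 14 mm above the bed
- pocket_corner (a point): corner where fence and end stop meet on the bed: jig frame x +45, y +135, z 15 mm. The stop is a block across the left end, its face at y +135. A guide block in front of the pocket, inner face at x +6.5 mm, from y +104 mm to the left end, with a slanted lead-in down to y +88 mm: the pocket is 38.5 mm wide for the 36 mm strap
- bush_plate (a point): centre of the top of the grey bush plate that roofs the corner: 77 (x) x 54 (y) x 10 mm, y +101 to +155 mm in the jig's frame, underside 14 mm and top 24 mm above the bed; a round drill bush 25 mm across stands 7 mm higher
- strap_mid (a point): centre of the underside of the strap to load: dark steel plate 36 (x) x 97 (y) x 11 mm (z), 0.17 to 0.34 kg, loose, flat on the bed; two holes, and a notch 25 mm wide, 17 mm deep in the middle of the -x long side (towards the robot). Its x points to the straight long edge, y to the end that leads; square in the jig its axes match the jig's. Starts 37 to 62 mm short of its place at the fence, up to 0.3 rad askew
- seat (a point): point on the bed, fixed to the jig, where strap_mid comes when the strap is hard against fence and stop: jig frame x +27, y +86.5, z 15 mm. The strap starts 0.13 to 0.19 m right of it
- cam (a joint): angle of the cam lever, rad: at 0 the lever points to the jig's -x (towards the robot); it grows as the lever turns counter-clockwise seen from above, towards the jig's -y (right), up to its stop at 1.40, when the cam closes to within 1 mm on the front edge of the seated strap. Starts between 0 and 0.4. No spring: about 1 to 2 N at the grip moves it, and it stays where it is left
- cam_pivot (a point): the cam lever's vertical axis, on the bed: jig frame x -13, y +58, z 15 mm. Round it turns a steel cam disc 32 mm across, up to 22 mm from the axis, top 14 mm above the bed, with a hub 22 mm across, top 27 mm above the bed; the lever is a 9 mm round rod, 33 mm above the bench
- cam_grip (a point): middle of the upright black grip at the lever's end, 85 mm from the pivot axis: 13 to 17 mm across, from 25 to 63 mm above the bench; this point lies 45 mm above the bench
- thin_bar: thin dark flat bar, 25 x 140 x 6 mm, lying on the bench behind the jig; a bystander
- light_bar: bright flat bar, 30 x 130 x 8 mm, lying on the bench in front of the jig's left end; a bystander
- blue: small blue bottle with a black cap, 33 mm across, 68 mm tall, standing behind the jig; a bystander
- oil_can: red oil can, 68 mm across, 165 mm tall, standing at the back right; a bystander
- brush: wooden bench brush, 220 x 57 x 49 mm, lying at the right; a bystander
- tin: open tin of screws, 76 mm across, 50 mm tall, at the left; a bystander
- square: try square, 152 x 90 x 14 mm, lying at the back; a bystander
- strap: the same strap as strap_mid, as a body whose x runs along its length, away from the leading end; same origin
Mind the look-alikes: they are no part of the job. Leave any blue or orange look-alike of the strap alone.

How it is judged:
By the outcome, as a careful person would: the job done as asked, in the order asked, and still so for the second after the job is handed in, with the robot touching nothing.
It also fails if it takes over 58 s, if anything falls off the work surface, if the arm or the gripper's body presses on something with over 40 N, if the wrist force passes 120 N, or if a joint passes its speed limit or range.

### The arm

A 6-joint arm with a two-finger parallel gripper is mounted at the origin on a cart in front of the work surface, level with it; the furniture and walls round the work are solid. World frame = base frame: x ahead of the robot, y to its left, z up, the work surface at z = 0. Lengths are in m, angles in rad, forces in N, time in s.
With the tool pointing down it reaches from about 0.35 to 0.775 m from the base axis. Payload 5.5 kg.
Tool frame: the origin (TCP) lies at the very end of the fingers, on their centre line; the grasp point (between the pads) lies env.hold_point_z behind it (env.hold_point_z is the distance from the TCP to the grasp point, in m); z points along the fingers, y is the line along which they close (so a half turn about z gives the same grasp; the last joint's range is limited). The gripper opens to 85 mm and grips with 20 to 120 N. Pads are 22 mm wide; open, the fingers measure 114 mm over their backs; the gripper's body (76 mm by 85 mm) begins 54 mm behind the grasp point. The pads swing forward as they close: fully open they stand 13 mm farther back than shut.
Start: joints at [1.034, 0.313, 0.046, 1.304, 0, 1.431], TCP at [0.222, 0.53, 0.231] pointing down, gripper open.
Joint ranges: [-2.76, 2.76], [-0.86, 1.69], [-1.03, 1.26], [-2.2, 2.34], [-1.47, 1.5], [-3.14, 3.14]. Speed limits (rad/s): [2.57, 2.57, 3.14, 3.14, 3.14, 3.14].

### API

Orientations are given as a unit quaternion [w, x, y, z].
In Python, from workcell import env gives the robot as it stands.
- The arm moves only by the tool carry_out, never from a script. Its argument "steps" is a list of rows, each a list of 3 entries, a list of its own where there are three numbers: the turn, a rotation vector about the tool's x, y, z in degrees, then the shift along the tool's x, y, z in cm, then the closure in counts, from 0 (fully open) to 255 (shut). A call has exactly 8 rows; each row is the pose to reach, as a shift and turn from the pose commanded when the call began, along the tool's axes at that moment; what a row does not reach only later rows make up. A row lasts 1/8 s, in which the tool goes at most 62.5 mm and 10.7 degrees, less where a joint would pass 70% of its speed; a pose out of reach is approached as far as the arm can. A call with a gripper value outside its range is refused whole. The fingers move at their own pace and stop on an object; "force" is the grip in N (left out, the last holds). Time passes only in rows, so rows that repeat a pose let the fingers close, or fill a call up. It gives the time, the measured TCP pose, the force, the opening and the grip force at its end, in the units of the state.
- env.get_state(): the state, without advancing time (a new reading comes with each control period).
- env.read_camera(name): name is "scene" or "side" or "wrist"; returns (picture, depth): 480x640x3 uint8, red, green, blue; 480x640 float32, m along the optical axis (not along the pixel's ray), 0 where there is no reading.
- env.get_calibration(name): a dict with "fx", "fy", "cx", "cy" (pixels), "origin" and "orientation" of the camera in the world. Camera axes: x right, y up, looking along -z (the intrinsics and any distortion apply to the point x, -y, -z); pixel columns grow to the right and rows downward; lengths in m; the calibration is good to about 2 mm. A picture is of the moment at which its call begins: read the wrist's pose just before it. get_calibration takes no time and is no camera call; for the wrist camera it gives the pose at the moment of the call.
- env.hand_in(): hands the job in; it is judged then, once.
The state is a dict: "clock": time; "joint_pos": joint angles; "qvel": joint speeds; "tau": joint torques, N m; "tcp_pos": TCP position; "orientation": TCP orientation; "wrist_force": force on the tool from outside, world axes, zero at the start; "ft_torque": the same for the moment, N m; "finger_gap": finger opening in m; "grip_force": force on a finger pad.
Only numpy, scipy, OpenCV 4.12 (cv2) and the standard library are available. Lean on these libraries where they do the work, as an engineer would, in place of code of your own. Each camera call takes 0.05 s, during which the arm holds its last target. There are 200 camera calls.

## Working session

There is one attempt and no reset: what is moved stays moved. The work goes in short steps, Python scripts to look and compute and a tool call to move; the robot and the scene stay as the last step left them, time stands still between calls to the robot, and variables do not carry over. Pictures are saved under pics/ and viewed, at most 10 in all, crops included, and the job is handed in when it is done.

Besides the shell and the picture viewer there is one more tool, called by a JSON object that holds its "api" and its "payload", one argument or row to a line. carry_out: Moves the arm, as the interface text tells. Its arguments: {"type":"object","properties":{"steps":{"type":"array","items":{"type":"array"}},"force":{"type":"number"}},"required":["steps"]}

```bash
mkdir -p pics; cat > h.py <<'E'
import numpy as np, cv2
from scipy.spatial.transform import Rotation as R
from workcell import env
def rot(q): return R.from_quat([q[1],q[2],q[3],q[0]])
def snap(n,f):
    c=env.get_calibration(n); im,d=env.read_camera(n)
    cv2.imwrite(f'pics/{f}.png',im[:,:,::-1]); np.savez(f'pics/{f}.npz',d=d,**{k:np.array(v) for k,v in c.items() if k in('fx','fy','cx','cy','origin','orientation')})
    return im,d,c
def load(f): return np.load(f'pics/{f}.npz')
def ray(c,u,v): return rot(c['orientation']).apply(np.array([(u-c['cx'])/c['fx'],-(v-c['cy'])/c['fy'],-1]))
def px(c,u,v,z=None,d=None):
    r=ray(c,u,v); o=np.array(c['origin'])
    return o+r*((z-o[2])/r[2] if z is not None else d)
def proj(c,p):
    q=rot(c['orientation']).inv().apply(np.atleast_2d(p)-np.array(c['origin']))
    return np.c_[c['cx']-c['fx']*q[:,0]/q[:,2], c['cy']+c['fy']*q[:,1]/q[:,2]]
E
python3 - <<'E'
from h import *
for n in('scene','side'):
    im,d,c=snap(n,n+'0'); print(n,c)
print(env.get_state(), env.hold_point_z)
E
```

```text
scene {'fx': 464.0167290230795, 'fy': 464.0167290230795, 'cx': 321.0132989817276, 'cy': 237.17951969266915, 'origin': array([-0.21755496, -0.53157727,  0.68675932]), 'orientation': array([ 0.78085143,  0.40892073, -0.22653268, -0.41441263])}
side {'fx': 504.18539190909786, 'fy': 504.18539190909786, 'cx': 324.1475241408322, 'cy': 239.56943433316795, 'origin': array([ 0.08989027, -1.1408045 ,  0.68332462]), 'orientation': array([ 0.83343264,  0.51480234, -0.09453269, -0.17729115])}
{'clock': 0.1, 'joint_pos': array([1.03440354e+00, 3.13923221e-01, 4.51013462e-02, 1.30361599e+00,
       2.68051255e-06, 1.43121836e+00]), 'qvel': array([ 0.00077419, -0.00179342,  0.00328497,  0.00120844, -0.00114005,
       -0.00062103]), 'tau': array([ 2.80437569e-03, -4.81725955e+01,  2.99243617e+01,  1.27660934e-02,
       -6.22292191e-05, -2.24752944e-05]), 'tcp_pos': array([0.2219878 , 0.52992487, 0.23050282]), 'orientation': array([-2.73421633e-04,  1.97108171e-01,  9.80381403e-01, -7.73891460e-04]), 'wrist_force': array([-0.59154617, -0.16035295, -0.65919419]), 'ft_torque': array([-0.00031989, -0.03027792,  0.03302305]), 'grip_force': 0.0, 'finger_gap': 0.0855825814187285} 0.0187
```

View pics/scene0.png

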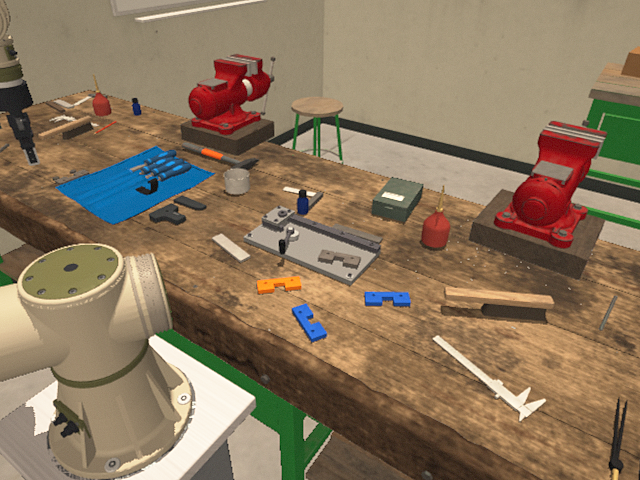

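View pics/side0.png

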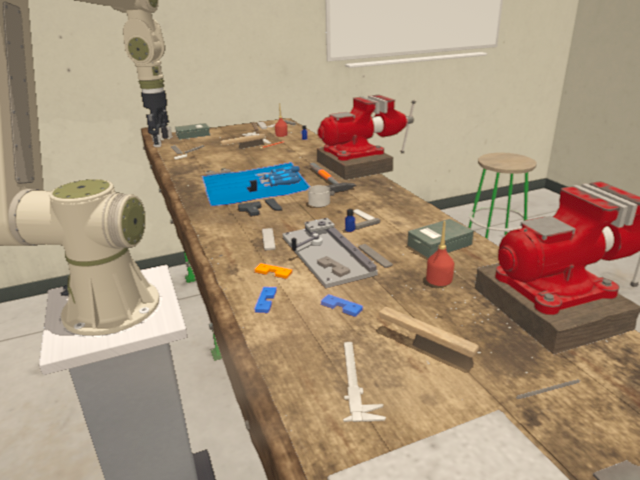

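The jig is at scene (312,245) and side (330,250). There are four strap-like pieces in the scene picture: dark at (339,259) on the bed, orange (278,285), blue (308,322) and blue (387,298). Only the dark one lies on the bed and fits the description. I'll confirm it in an enlarged crop.

```bash
python3 - <<'E'
import cv2
a=cv2.imread('pics/scene0.png')[195:295,235:395]; cv2.imwrite('pics/sc0.png',cv2.resize(a,(800,500),interpolation=cv2.INTER_CUBIC))
a=cv2.imread('pics/side0.png')[205:295,260:400]; cv2.imwrite('pics/sd0.png',cv2.resize(a,(700,450),interpolation=cv2.INTER_CUBIC))
E
```

```text
(no output)
```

View pics/sc0.png

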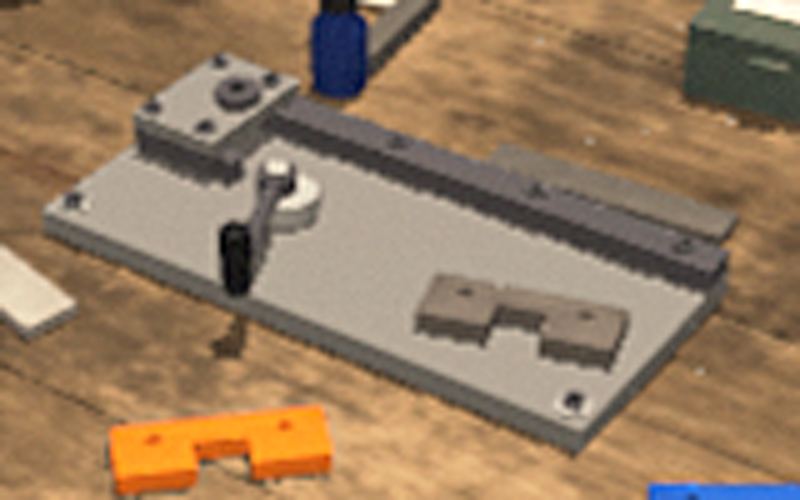

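The crop shows the dark notched strap on the bed at crop (520,320), with the cam grip at (235,260) and the bush plate at (215,105). Next: rough world positions.

```bash
python3 - <<'E'
from h import *
c=load('scene0')
f=lambda u,v,z:px(c,235+u/5,195+v/5,z).round(4)
LF=f(45,210,.015);RF=f(577,432,.015);RB=f(725,285,.015)
print('corners',LF,RF,RB,np.linalg.norm(RF-LF),np.linalg.norm(RB-RF))
u=(LF-RF)/np.linalg.norm(LF-RF);print('yaw',np.arctan2(-u[0],u[1]))
print('strap top corners',[f(*p,.026) for p in((432,275),(627,302),(617,345),(417,312))])
print('bush',f(238,92,.046),'grip top',f(234,228,.063),'hub',f(278,168,.042))
w=env.get_calibration('wrist');s=env.get_state()
T=rot(s['orientation'])
print('cam in tool',T.inv().apply(np.array(w['origin'])-s['tcp_pos']),(T.inv()*rot(w['orientation'])).as_matrix().round(3),w['fx'],T.as_matrix().round(3))
E
```

```text
corners [0.4968 0.1688 0.015 ] [ 0.4993 -0.1464  0.015 ] [ 0.6382 -0.1488  0.015 ] 0.31520991418418304 0.13892073279392098
yaw 0.007931305769154478
strap top corners [array([ 0.55  , -0.0338,  0.026 ]), array([ 0.585 , -0.1228,  0.026 ]), array([ 0.5528, -0.1357,  0.026 ]), array([ 0.5209, -0.0446,  0.026 ])]
bush [0.6058 0.1269 0.046 ] grip top [0.4852 0.0359 0.063 ] hub [0.5639 0.0694 0.042 ]
cam in tool [ 0.06958737  0.00083351 -0.14289927] [[ 0.     0.962  0.273]
 [ 1.    -0.    -0.   ]
 [ 0.     0.273 -0.962]] 389.62157270454736 [[-0.922  0.386 -0.001]
 [ 0.386  0.922 -0.001]
 [ 0.    -0.002 -1.   ]]
```

{"api": "carry_out", "payload": {
  "steps": [
    [[0, 0, -10], [-6, -4, 0], 115],
    [[0, 0, -20], [-12, -8, 1], 115],
    [[0, 0, -22.7], [-18, -12, 2], 115],
    [[0, 0, -22.7], [-24, -16.3, 3], 115],
    [[0, 0, -22.7], [-29.5, -20, 4], 115],
    [[0, 0, -22.7], [-34.5, -23.5, 5], 115],
    [[0, 0, -22.7], [-39.5, -27, 6], 115],
    [[0, 0, -22.7], [-44.5, -30.3, 7], 115]
  ]
}}

```text
clock: 1.1
tcp_pos: [0.4904, 0.1165, 0.1685]
orientation: [-0.0, 0.0, 1.0, 0.0]
wrist_force: [1.6, 0.9, -0.2]
finger_gap: 0.0467
grip_force: 0.0
```

{"api": "carry_out", "payload": {
  "steps": [
    [[0, 0, 0], [-4, -1.3, 0], 115],
    [[0, 0, 0], [-8, -1.5, 0], 115],
    [[0, 0, 0], [-8, -1.5, 0], 115],
    [[0, 0, 0], [-8, -1.5, 0], 115],
    [[0, 0, 0], [-8, -1.5, 0], 115],
    [[0, 0, 0], [-8, -1.5, 0], 115],
    [[0, 0, 0], [-8, -1.5, 0], 115],
    [[0, 0, 0], [-8, -1.5, 0], 115]
  ]
}}

```text
clock: 2.1
tcp_pos: [0.5697, 0.1034, 0.1693]
orientation: [0.0, 0.0, 1.0, 0.0]
wrist_force: [-0.4, 0.4, 0.1]
finger_gap: 0.047
grip_force: 0.0
```

```bash
python3 - <<'E'
from h import *
im,d,c=snap('wrist','w1'); s=env.get_state(); print(s['tcp_pos'],rot(s['orientation']).as_matrix().round(4),s['finger_gap'],s['clock'],s['wrist_force'])
cv2.imwrite('pics/w1b.png',cv2.resize(im[:,:,::-1],(800,600),interpolation=cv2.INTER_CUBIC))
E
```

```text
[0.56971007 0.10336311 0.16919312] [[-1.e+00  4.e-04  3.e-04]
 [ 4.e-04  1.e+00  1.e-04]
 [-3.e-04  1.e-04 -1.e+00]] 0.04637088564701811 2.15 [-0.15902952  0.16017219 -0.81393132]
```

View pics/w1b.png

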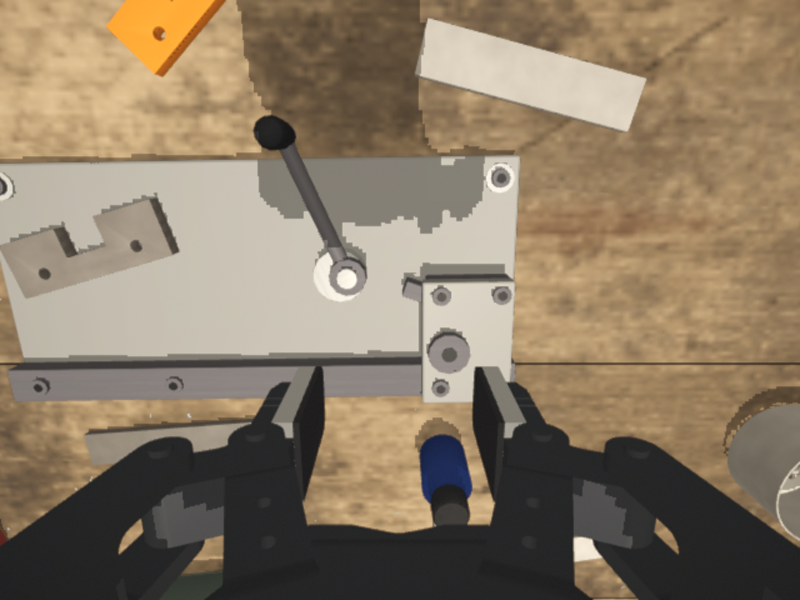

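The wrist view (800x600) shows the strap at (90,245), notch towards the robot, and the fence foot from (22,359) to (420,353). The bush is at (449,351), the cam hub at (345,278), the grip at (272,133), and the base plate's left-front corner at (518,156). Now a depth-based measurement.

```bash
cat >> h.py <<'E'
def cloud(c,d):
    v,u=np.mgrid[:480,:640]
    r=np.stack([(u-c['cx'])/c['fx'],-(v-c['cy'])/c['fy'],-np.ones_like(u,float)],-1).reshape(-1,3)
    return (rot(c['orientation']).apply(r)*d.reshape(-1,1)+np.array(c['origin'])).reshape(480,640,3)
E
python3 - <<'E'
from h import *
c=load('w1');d=c['d'];P=cloud(c,d)
g=lambda u,v:P[int(v/1.25),int(u/1.25)].round(4)
for n,u,v in(('bed',280,330),('bench',600,300),('strap',140,220),('fence',100,382),('plate',490,330),('bush',449,351),('hub',346,278)):print(n,g(u,v))
f=lambda u,v,z:px(c,u/1.25,v/1.25,z)
a,b=f(22,359,.015),f(420,354,.015); print('fence foot',a,b,np.arctan2(-(b-a)[0],(b-a)[1]))
a,b=f(30,164,.015),f(516,156,.015); print('front edge',a,b,np.arctan2(-(b-a)[0],(b-a)[1]))
print('left end top front corner',f(518,156,.015),'plate corners',[f(*p,.039).round(4) for p in((422,280),(515,281),(513,402),(424,402))])
print('bush',f(449,351,.046),'hub',f(346,278,.042),'grip',f(273,131,.063))
m=(P[...,2]>.0215)&(P[...,2]<.031)&(d>0); m[:, 150:]=0; m[:150]=0; m[245:]=0
m=cv2.morphologyEx(m.astype(np.uint8),cv2.MORPH_OPEN,np.ones((3,3)))
p=P[m>0]; print(len(p),'z',np.median(p[:,2]))
r=cv2.minAreaRect((p[:,:2]*1000).astype(np.float32)); print(r, cv2.boxPoints(r).round(1))
print('strap corners px',[f(*q,.026).round(4) for q in((155,197),(174,250),(28,297),(0,247))])
E
```

```text
bed [0.6023 0.0286 0.016 ]
bench [0.5867 0.2387 0.    ]
strap [ 0.5311 -0.0457  0.0265]
fence [ 0.6316 -0.0838  0.0298]
plate [0.5944 0.1588 0.039 ]
bush [0.6045 0.134  0.0455]
hub [0.5616 0.0743 0.0428]
fence foot [ 0.62262512 -0.14208749  0.015     ] [0.61916026 0.11870976 0.015     ] 0.013284872051478318
front edge [ 0.49975163 -0.11149083  0.015     ] [0.49528313 0.1732765  0.015     ] 0.01569046056391878
left end top front corner [0.49528323 0.17444481 0.015     ] plate corners [array([0.564 , 0.1181, 0.039 ]), array([0.5646, 0.1717, 0.039 ]), array([0.6414, 0.1755, 0.039 ]), array([0.6414, 0.1204, 0.039 ])]
bush [0.60489094 0.13413288 0.046     ] hub [0.56210155 0.07479324 0.042     ] grip [0.48452709 0.04394605 0.063     ]
5216 z 0.026195427009908123
((548.6028442382812, -80.97445678710938), (34.07929992675781, 98.33321380615234), 16.289892196655273) [[ 518.5  -38.6]
 [ 546.  -132.9]
 [ 578.7 -123.4]
 [ 551.2  -29. ]]
strap corners px [array([ 0.518 , -0.0354,  0.026 ]), array([ 0.5488, -0.0283,  0.026 ]), array([ 0.5776, -0.1208,  0.026 ]), array([ 0.547, -0.131,  0.026])]
```

```bash
python3 - <<'E'
from h import *
c=load('scene0')
for n,u,v in(('orange',278,285),('blue1',308,322),('blue2',387,298),('can',436,230),('brush',498,300)):print(n,px(c,u,v,.01).round(3))
s=env.get_state();print(s['tcp_pos'])
E
```

```text
orange [ 0.401 -0.016  0.01 ]
blue1 [ 0.344 -0.138  0.01 ]
blue2 [ 0.501 -0.238  0.01 ]
can [ 0.819 -0.223  0.01 ]
brush [ 0.633 -0.441  0.01 ]
[0.56971007 0.10336311 0.16919312]
```

{"api": "carry_out", "payload": {
  "steps": [
    [[0, 0, -0.8], [4, -6, 0], 115],
    [[0, 0, -0.8], [8, -12, 0], 115],
    [[0, 0, -0.8], [8, -18.4, 0], 115],
    [[0, 0, -0.8], [8, -18.4, 5], 115],
    [[0, 0, -0.8], [8, -18.4, 10], 115],
    [[0, 0, -0.8], [8, -18.4, 13], 115],
    [[0, 0, -0.8], [8, -18.4, 14.5], 115],
    [[0, 0, -0.8], [8, -18.4, 14.5], 115]
  ]
}}

```text
clock: 3.15
tcp_pos: [0.4893, -0.0804, 0.0235]
orientation: [-0.001, -0.007, 1.0, 0.0]
wrist_force: [0.2, 0.1, 0.1]
finger_gap: 0.047
grip_force: 0.0
```

{"api": "carry_out", "payload": {
  "steps": [
    [[0, 0, 0], [0, 0, 0.5], 115],
    [[0, 0, 0], [-1, 0, 0.5], 115],
    [[0, 0, 0], [-2, 0, 0.5], 115],
    [[0, 0, 0], [-3, 0, 0.5], 115],
    [[0, 0, 0], [-4, 0, 0.5], 115],
    [[0, 0, 0], [-5, 0, 0.5], 115],
    [[0, 0, 0], [-6, 0, 0.5], 115],
    [[0, 0, 0], [-7, 0, 0.5], 115]
  ]
}}

```text
clock: 4.15
tcp_pos: [0.5603, -0.0798, 0.0189]
orientation: [-0.0, -0.007, 1.0, 0.0]
wrist_force: [-2.6, 0.5, 1.1]
finger_gap: 0.0471
grip_force: 0.8
```

{"api": "carry_out", "payload": {
  "steps": [
    [[0, 0, 0], [-0.3, 0, 0], 115],
    [[0, 0, 0], [-0.6, 0, 0], 115],
    [[0, 0, 0], [-0.9, 0, 0], 115],
    [[0, 0, 0], [-1.1, 0, 0], 115],
    [[0, 0, 0], [-1.3, 0, 0], 115],
    [[0, 0, 0], [-1.5, 0, 0], 115],
    [[0, 0, 0], [-1.6, 0, 0], 115],
    [[0, 0, 0], [-1.6, 0, 0], 115]
  ]
}}

```text
clock: 5.15
tcp_pos: [0.5759, -0.0795, 0.019]
orientation: [0.0, -0.007, 1.0, 0.0]
wrist_force: [-0.7, -1.0, 0.9]
finger_gap: 0.047
grip_force: 0.2
```

```bash
python3 - <<'E'
from h import *
s=env.get_state();print(s['tcp_pos'],s['wrist_force'])
im,d,c=snap('wrist','w2')
cv2.imwrite('pics/w2b.png',cv2.resize(im[:,:,::-1],(800,600),interpolation=cv2.INTER_CUBIC))
E
```

```text
[ 0.57591035 -0.07954785  0.01903562] [-0.71346475 -0.97775611  0.89752606]
```

View pics/w2b.png

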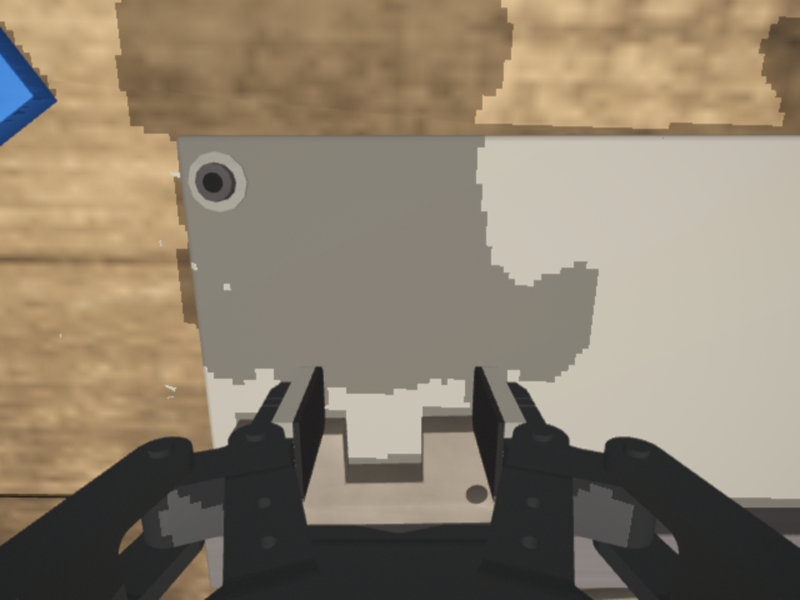

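The picture shows the strap squared between the fingers, with its notch at (383,440) and the fence foot at right (750,498). The force is still low, so I'll push on gently until it bears on the fence.

{"api": "carry_out", "payload": {
  "steps": [
    [[0, 0, 0], [-0.1, 0, 0], 115],
    [[0, 0, 0], [-0.2, 0, 0], 115],
    [[0, 0, 0], [-0.2, 0, 0], 115],
    [[0, 0, 0], [-0.3, 0, 0], 115],
    [[0, 0, 0], [-0.3, 0, 0], 115],
    [[0, 0, 0], [-0.4, 0, 0], 115],
    [[0, 0, 0], [-0.4, 0, 0], 115],
    [[0, 0, 0], [-0.4, 0, 0], 115]
  ]
}}

```text
clock: 6.2
tcp_pos: [0.5774, -0.0793, 0.0188]
orientation: [-0.002, -0.006, 1.0, 0.0]
wrist_force: [-7.9, 0.3, 4.4]
finger_gap: 0.0466
grip_force: 3.9
```

```bash
python3 - <<'E'
from h import *
c=load('w2');f=lambda u,v,z:px(c,u/1.25,v/1.25,z).round(4)
print('w2 strap front edge',f(335,417,.026),f(445,417,.026),'notch',f(347,459,.026),f(422,453,.026),'fence foot',f(700,499,.015),f(780,498,.015))
s=env.get_state();print(s['tcp_pos'],s['wrist_force'])
E
```

```text
w2 strap front edge [ 0.5822 -0.0981  0.026 ] [ 0.5817 -0.0639  0.026 ] notch [ 0.5971 -0.0946  0.026 ] [ 0.5945 -0.0707  0.026 ] fence foot [0.6189 0.0289 0.015 ] [0.6181 0.0571 0.015 ]
[ 0.57741834 -0.07932366  0.01876246] [-7.88208409  0.27382979  4.42472034]
```

{"api": "carry_out", "payload": {
  "steps": [
    [[0, 0, 0], [1.0, 0, 0], 115],
    [[0, 0, 0], [2.5, 0, -0.5], 115],
    [[0, 0, -10], [2.5, 0, -5], 115],
    [[0, 0, -20], [2.5, -1, -7], 150],
    [[0, 0, -30], [1.0, -4, -7], 190],
    [[0, 0, -40], [-1, -7.6, -7], 230],
    [[0, 0, -50], [-2.15, -7.6, -7], 230],
    [[0, 0, -60], [-2.15, -7.6, -7], 230]
  ]
}}

```text
clock: 7.2
tcp_pos: [0.6028, -0.1561, 0.0894]
orientation: [0.001, -0.508, 0.861, -0.001]
wrist_force: [-1.6, 1.4, 0.3]
finger_gap: 0.0082
grip_force: 0.0
```

{"api": "carry_out", "payload": {
  "steps": [
    [[0, 0, -10], [0, 0, 0], 230],
    [[0, 0, -20], [0, 0, 0], 230],
    [[0, 0, -30], [0, 0, 0], 230],
    [[0, 0, -30], [0, 0, 2], 230],
    [[0, 0, -30], [0, 0, 4], 230],
    [[0, 0, -30], [0, 0, 5], 230],
    [[0, 0, -30], [0, 0, 5], 230],
    [[0, 0, -30], [0, 0, 5], 230]
  ]
}}

```text
clock: 8.2
tcp_pos: [0.6027, -0.1554, 0.0399]
orientation: [-0.0, 0.712, -0.702, 0.001]
wrist_force: [-0.0, 0.3, 0.7]
finger_gap: 0.0086
grip_force: 0.0
```

```bash
python3 - <<'E'
from h import *
s=env.get_state();print(s['tcp_pos'],rot(s['orientation']).as_matrix().round(4),s['finger_gap'])
im,d,c=snap('wrist','w3')
cv2.imwrite('pics/w3b.png',cv2.resize(im[:,:,::-1],(800,600),interpolation=cv2.INTER_CUBIC))
E
```

```text
[ 0.60267493 -0.15541497  0.03986707] [[ 1.330e-02 -9.999e-01  1.300e-03]
 [-9.999e-01 -1.330e-02 -4.000e-04]
 [ 4.000e-04 -1.300e-03 -1.000e+00]] 0.008585022429229781
```

View pics/w3b.png

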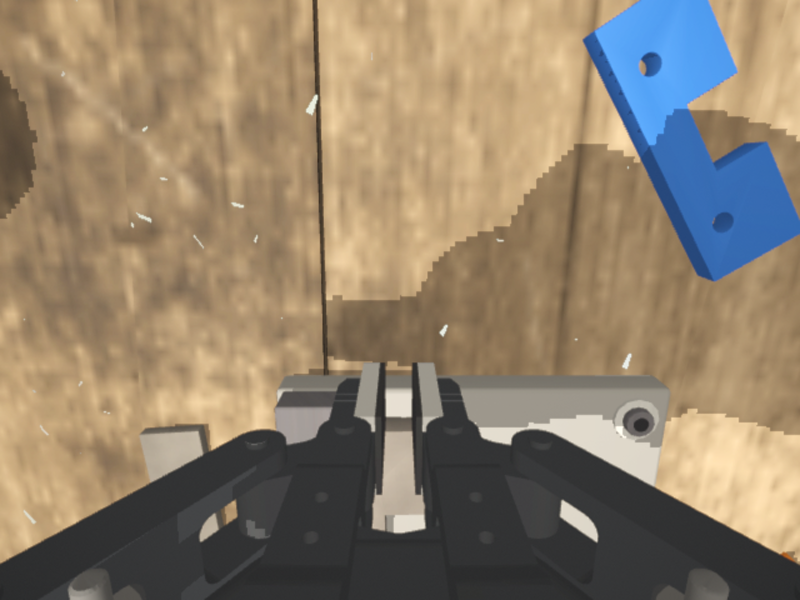

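{"api": "carry_out", "payload": {
  "steps": [
    [[0, 0, 0], [0, 0.1, 1.0], 230],
    [[0, 0, 0], [0, 0.1, 2.1], 230],
    [[0, 0, 0], [0, 0.1, 2.1], 230],
    [[0, 0, 0], [-0.5, 0.1, 2.1], 230],
    [[0, 0, 0], [-1, 0.1, 2.1], 230],
    [[0, 0, 0], [-1.5, 0.1, 2.1], 230],
    [[0, 0, 0], [-2.0, 0.1, 2.1], 230],
    [[0, 0, 0], [-2.5, 0.1, 2.1], 230]
  ]
}}

```text
clock: 9.25
tcp_pos: [0.601, -0.1301, 0.0182]
orientation: [0.0, 0.712, -0.702, 0.0]
wrist_force: [-0.9, -1.5, 0.6]
finger_gap: 0.0086
grip_force: 0.8
```

```bash
cat >> h.py <<'E'
def rep(f):
    s=env.get_state();print(s['tcp_pos'].round(4),s['wrist_force'].round(2),s['clock'])
    snap('scene',f+'s');snap('side',f+'d')
    c=load(f+'s');P=cloud(c,c['d']);np.save('pics/P',P)
    O=np.array([.576,.0168]);a=.0145
    J=(P[...,:2]-O)@np.array([[np.cos(a),-np.sin(a)],[np.sin(a),np.cos(a)]])*1000
    im=cv2.imread(f'pics/{f}s.png')
    return im,J,P
E
python3 - <<'E'
from h import *
im,J,P=rep('a')
# top-down jig-frame warp at strap-top height, 3px/mm, from both cameras
def warp(f,z):
    c=load(f);O=np.array([.576,.0168]);a=.0145;A=np.array([[np.cos(a),-np.sin(a)],[np.sin(a),np.cos(a)]])
    q=np.array([[-60,-160],[-60,140],[70,140],[70,-160]],float)
    w=np.c_[(A@(q/1000).T).T+O,np.full(4,z)]
    dst=np.c_[(q[:,1]+160)*2.6,(70-q[:,0])*2.6]
    H=cv2.getPerspectiveTransform(proj(c,w).astype(np.float32),dst.astype(np.float32))
    return cv2.warpPerspective(cv2.imread(f'pics/{f}.png'),H,(780,290),flags=cv2.INTER_CUBIC)
cv2.imwrite('pics/aw.png',np.vstack([warp('as',.026),warp('ad',.026)]))
E
```

```text
[ 0.601  -0.1301  0.0182] [-0.9  -1.52  0.63] 9.25
```

View pics/aw.png

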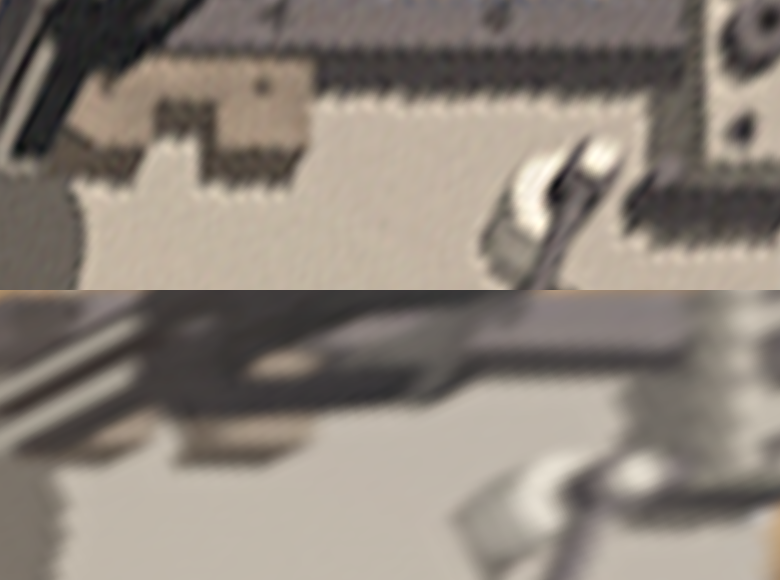

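The rectified view (top half) shows the strap flush along the fence, its leading end at u=313 (jig y about -40), which agrees with the pusher position. Remaining travel is about 174 mm.

{"api": "carry_out", "payload": {
  "steps": [
    [[0, 0, 0], [-0.7, 0, 0], 230],
    [[0, 0, 0], [-1.4, 0, 0], 230],
    [[0, 0, 0], [-2.1, -0.02, 0], 230],
    [[0, 0, 0], [-2.8, -0.02, 0], 230],
    [[0, 0, 0], [-3.5, -0.03, 0], 230],
    [[0, 0, 0], [-4.2, -0.04, 0], 230],
    [[0, 0, 0], [-4.9, -0.05, 0], 230],
    [[0, 0, 0], [-5.6, -0.05, 0], 230]
  ]
}}

```text
clock: 10.35
tcp_pos: [0.6005, -0.0739, 0.018]
orientation: [0.0, 0.712, -0.702, 0.0]
wrist_force: [-1.7, -3.8, 1.7]
finger_gap: 0.0083
grip_force: 1.7
```

```bash
cat >> h.py <<'E'
def warp(f,z=.026,y0=-160,y1=140,s=2.6):
    c=load(f);O=np.array([.576,.0168]);a=.0145;A=np.array([[np.cos(a),-np.sin(a)],[np.sin(a),np.cos(a)]])
    q=np.array([[-100,y0],[-100,y1],[70,y1],[70,y0]],float)
    w=np.c_[(A@(q/1000).T).T+O,np.full(4,z)]
    dst=np.c_[(q[:,1]-y0)*s,(70-q[:,0])*s]
    H=cv2.getPerspectiveTransform(proj(c,w).astype(np.float32),dst.astype(np.float32))
    return cv2.warpPerspective(cv2.imread(f'pics/{f}.png'),H,(int((y1-y0)*s),int(170*s)),flags=cv2.INTER_CUBIC)
E
python3 - <<'E'
from h import *
rep('b'); cv2.imwrite('pics/bw.png',warp('bs',s=2.5))
E
```

```text
[ 0.6005 -0.0739  0.018 ] [-1.73 -3.79  1.71] 10.35
```

View pics/bw.png

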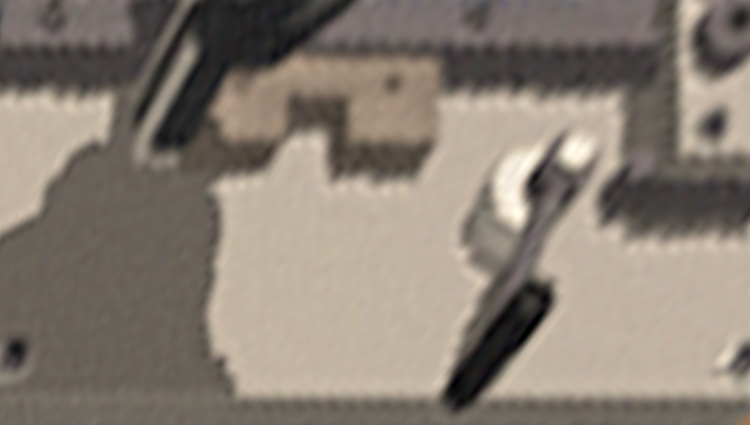

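Still flush with the fence; leading end at u=440 (jig y +16). Remaining travel is about 118 mm.

{"api": "carry_out", "payload": {
  "steps": [
    [[0, 0, 0], [-0.7, 0, 0], 230],
    [[0, 0, 0], [-1.4, 0, 0], 230],
    [[0, 0, 0], [-2.1, -0.02, 0], 230],
    [[0, 0, 0], [-2.8, -0.02, 0], 230],
    [[0, 0, 0], [-3.5, -0.03, 0], 230],
    [[0, 0, 0], [-4.2, -0.04, 0], 230],
    [[0, 0, 0], [-4.9, -0.05, 0], 230],
    [[0, 0, 0], [-5.6, -0.05, 0], 230]
  ]
}}

```text
clock: 11.45
tcp_pos: [0.6, -0.0179, 0.0179]
orientation: [0.0, 0.712, -0.702, -0.0]
wrist_force: [-3.0, -2.9, 0.4]
finger_gap: 0.0084
grip_force: 1.2
```

```bash
python3 - <<'E'
from h import *
rep('c'); cv2.imwrite('pics/cw.png',warp('cs',s=2.5))
E
```

```text
[ 0.6    -0.0179  0.0179] [-2.99 -2.9   0.35] 11.45
```

View pics/cw.png

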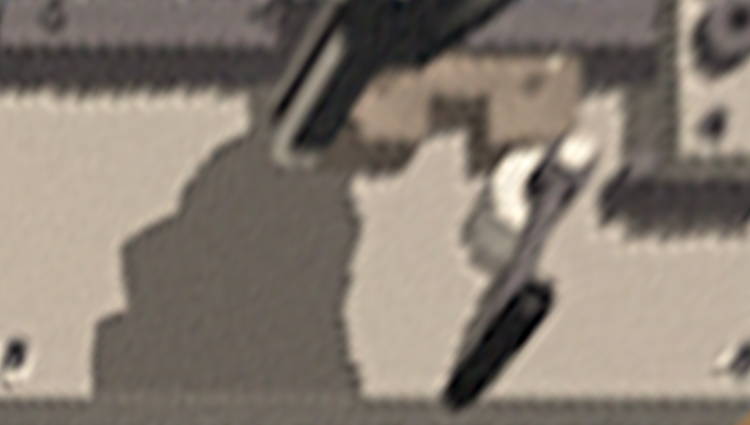

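Still flush; leading end at u=580 (jig y +72), about 62 mm to go.

{"api": "carry_out", "payload": {
  "steps": [
    [[0, 0, 0], [-0.7, 0, 0], 230],
    [[0, 0, 0], [-1.4, 0, 0], 230],
    [[0, 0, 0], [-2.1, 0, 0], 230],
    [[0, 0, 0], [-2.8, 0, 0], 230],
    [[0, 0, 0], [-3.5, 0, 0], 230],
    [[0, 0, 0], [-4.2, 0, 0], 230],
    [[0, 0, 0], [-4.9, 0, 0], 230],
    [[0, 0, 0], [-5.5, 0, 0], 230]
  ]
}}

```text
clock: 12.55
tcp_pos: [0.5996, 0.0373, 0.018]
orientation: [-0.0, 0.712, -0.702, 0.0]
wrist_force: [-0.5, -1.1, -0.0]
finger_gap: 0.0082
grip_force: 0.7
```

{"api": "carry_out", "payload": {
  "steps": [
    [[0, 0, 0], [-0.2, 0, 0], 230],
    [[0, 0, 0], [-0.3, 0, 0], 230],
    [[0, 0, 0], [-0.4, 0, 0], 230],
    [[0, 0, 0], [-0.5, 0, 0], 230],
    [[0, 0, 0], [-0.6, 0, 0], 230],
    [[0, 0, 0], [-0.7, 0, 0], 230],
    [[0, 0, 0], [-0.7, 0, 0], 230],
    [[0, 0, 0], [-0.7, 0, 0], 230]
  ]
}}

```text
clock: 13.55
tcp_pos: [0.5995, 0.0433, 0.018]
orientation: [0.0, 0.712, -0.703, 0.0]
wrist_force: [-0.4, -5.0, 0.3]
finger_gap: 0.0089
grip_force: 2.5
```

{"api": "carry_out", "payload": {
  "steps": [
    [[0, 0, 0], [-0.1, 0, 0], 230],
    [[0, 0, 0], [-0.1, 0, 0], 230],
    [[0, 0, 0], [-0.2, 0, 0], 230],
    [[0, 0, 0], [-0.2, 0, 0], 230],
    [[0, 0, 0], [-0.3, 0, 0], 230],
    [[0, 0, 0], [-0.3, 0, 0], 230],
    [[0, 0, 0], [-0.3, 0, 0], 230],
    [[0, 0, 0], [-0.3, 0, 0], 230]
  ]
}}

```text
clock: 14.55
tcp_pos: [0.5994, 0.0436, 0.0181]
orientation: [0.002, 0.711, -0.703, 0.002]
wrist_force: [-1.1, -13.4, 1.5]
finger_gap: 0.0084
grip_force: 6.6
```

```bash
python3 - <<'E'
from h import *
im,J,P=rep('d')
a=warp('ds',y0=20,y1=140,s=5)[:400];b=warp('cs',y0=20,y1=140,s=5)
cv2.imwrite('pics/dw.png',a)
E
```

```text
[0.5994 0.0436 0.0181] [ -1.13 -13.35   1.52] 14.55
```

The strap is hard on the stop: 13 N, and the position matches the seat to within 0.5 mm. Now I retract, go over the cam grip, and check the geometry numerically.

{"api": "carry_out", "payload": {
  "steps": [
    [[0, 0, 0], [1.0, 0, 0], 230],
    [[0, 0, 9], [2.0, 0, -4], 230],
    [[0, 0, 19], [2.0, 0, -9], 145],
    [[0, 0, 29], [1.5, 4, -9], 145],
    [[0, 0, 39], [0.1, 8, -9], 145],
    [[0, 0, 49], [0.1, 11.6, -9], 145],
    [[0, 0, 59], [0.1, 11.6, -9], 145],
    [[0, 0, 69], [0.1, 11.6, -9], 145]
  ]
}}

```text
clock: 15.65
tcp_pos: [0.4832, 0.0452, 0.1083]
orientation: [0.001, -0.186, 0.982, 0.001]
wrist_force: [0.2, -1.0, -0.2]
finger_gap: 0.0368
grip_force: 0.0
```

```bash
python3 - <<'E'
from h import *
im,J,P=rep('e'); s=env.get_state(); print(rot(s['orientation']).as_matrix().round(3),s['finger_gap'],s['joint_pos'].round(2))
im,d,c=snap('wrist','w4');Q=cloud(c,d)
m=(Q[...,2]>.055)&(Q[...,2]<.068)&(d>0); m&=(abs(Q[...,0]-.4835)<.025)&(abs(Q[...,1]-.0437)<.025)
g=Q[m]; print('grip wrist',len(g),g.mean(0) if len(g) else 0, np.ptp(g,axis=0) if len(g) else 0)
m=(P[...,2]>.056)&(P[...,2]<.066)&(abs(J[...,0]+91)<25)&(abs(J[...,1]-25)<25); print('grip scene',m.sum(),P[m].mean(0) if m.any() else 0)
# strap top points in jig frame (wrist depth, then scene)
O=np.array([.576,.0168]);a=.0145;A=np.array([[np.cos(a),-np.sin(a)],[np.sin(a),np.cos(a)]])
for n,X in(('w',Q),('s',P)):
    j=(X[...,:2]-O)@A*1000
    m=(X[...,2]>.022)&(X[...,2]<.0285)&(j[...,0]>8)&(j[...,0]<44)&(j[...,1]>0)&(j[...,1]<101)
    q=j[m];print(n,len(q),q.min(0) if len(q) else 0,q.max(0) if len(q) else 0)
cv2.imwrite('pics/ew.png',np.vstack([warp('es',y0=0,y1=140,s=5)[:500]]))
cv2.imwrite('pics/w4b.png',cv2.resize(im[:,:,::-1],(800,600)))
E
```

```text
[0.4832 0.0452 0.1083] [ 0.21 -0.97 -0.25] 15.65
[[-0.929 -0.371  0.001]
 [-0.371  0.929  0.002]
 [-0.001  0.001 -1.   ]] 0.03655654193416095 [-0.07  0.22 -0.4   0.96  0.   -0.45]
grip wrist 774 [0.48292608 0.04032751 0.06091668] [0.0158361  0.01625152 0.00914193]
grip scene 29 [0.48405863 0.03475654 0.0604803 ]
w 1441 [ 9.78863537 38.20445023] [ 36.09033782 100.68963157]
s 133 [12.08135087 31.24395204] [ 43.96654924 100.82976923]
```

{"api": "carry_out", "payload": {
  "steps": [
    [[0, 0, 0], [0, -0.3, 2], 145],
    [[0, 0, 0], [0, -0.3, 4], 145],
    [[0, 0, 0], [0, -0.3, 5.5], 145],
    [[0, 0, 0], [0, -0.3, 6.5], 145],
    [[0, 0, 0], [0, -0.3, 6.5], 145],
    [[0, 0, 0], [0, -0.3, 6.5], 145],
    [[0, 0, 0], [0, -0.3, 6.5], 145],
    [[0, 0, 0], [0, -0.3, 6.5], 145]
  ]
}}

```text
clock: 16.8
tcp_pos: [0.485, 0.0415, 0.0435]
orientation: [0.0, -0.189, 0.982, -0.0]
wrist_force: [-0.1, -0.6, 0.0]
finger_gap: 0.0365
grip_force: 0.0
```

```bash
python3 - <<'E'
from h import *
s=env.get_state();print(s['tcp_pos'],s['wrist_force'],s['finger_gap'])
p0=s['tcp_pos'][:2];M=rot(s['orientation']).as_matrix();print(M.round(3))
X=M[:2,:2];a0=np.arctan2(-X[1,0],-X[0,0]) # tool x points along -lever? angle of lever dir
print('lever angle of tool',a0)
piv=np.array([.562,.0748])
def tcp(t,l): return piv+.085*np.array([-np.cos(t),-np.sin(t)])+l*np.array([np.sin(t),-np.cos(t)])
def table(p0,X,t0,ts,l):
    for t in ts: print(round(t,3),-round(np.degrees(t-t0),1),(X.T@(tcp(t,l)-p0)*100).round(2))
table(p0,X,a0,[.38,.45,.53,.61,.69,.77,.85,.92],.011)
print('C')
t0=.92;Xc=np.array([[-np.cos(t0),-np.sin(t0)],[-np.sin(t0),np.cos(t0)]])
table(tcp(t0,.011),Xc,t0,[.98,1.04,1.1,1.16,1.22,1.28,1.33,1.38,1.41,1.44,1.47],.011)
E
```

```text
[0.48500103 0.04146719 0.04347823] [-0.1492277  -0.57088904  0.01466983] 0.03653129710919397
[[-0.929 -0.371  0.001]
 [-0.371  0.929  0.   ]
 [-0.001 -0.    -1.   ]]
lever angle of tool 0.37996117107511224
0.38 -0.0 [ 0.11 -0.86]
0.45 -4.0 [ 0.02 -1.45]
0.53 -8.6 [-0.15 -2.12]
0.61 -13.2 [-0.36 -2.77]
0.69 -17.8 [-0.63 -3.4 ]
0.77 -22.3 [-0.94 -4.01]
0.85 -26.9 [-1.31 -4.59]
0.92 -30.9 [-1.66 -5.07]
C
0.98 -3.4 [-0.08 -0.51]
1.04 -6.9 [-0.19 -1.01]
1.1 -10.3 [-0.33 -1.5 ]
1.16 -13.8 [-0.51 -1.99]
1.22 -17.2 [-0.7  -2.46]
1.28 -20.6 [-0.93 -2.92]
1.33 -23.5 [-1.14 -3.3 ]
1.38 -26.4 [-1.37 -3.66]
1.41 -28.1 [-1.52 -3.87]
1.44 -29.8 [-1.67 -4.08]
1.47 -31.5 [-1.83 -4.28]
```

{"api": "carry_out", "payload": {
  "steps": [
    [[0, 0, 0], [0.1, -0.85, 0], 145],
    [[0, 0, -4], [0, -1.45, 0], 145],
    [[0, 0, -8.6], [-0.15, -2.1, 0], 145],
    [[0, 0, -13.2], [-0.35, -2.75, 0], 145],
    [[0, 0, -17.8], [-0.65, -3.4, 0], 145],
    [[0, 0, -22.3], [-0.95, -4.0, 0], 145],
    [[0, 0, -26.9], [-1.3, -4.6, 0], 145],
    [[0, 0, -30.9], [-1.65, -5.05, 0], 145]
  ]
}}

```text
clock: 17.8
tcp_pos: [0.5186, 0.0002, 0.043]
orientation: [-0.0, -0.445, 0.896, 0.0]
wrist_force: [-1.7, 0.1, 1.6]
finger_gap: 0.037
grip_force: 0.7
```

{"api": "carry_out", "payload": {
  "steps": [
    [[0, 0, -3.4], [-0.1, -0.5, 0], 145],
    [[0, 0, -6.9], [-0.2, -1.0, 0], 145],
    [[0, 0, -10.3], [-0.35, -1.5, 0], 145],
    [[0, 0, -13.8], [-0.5, -2.0, 0], 145],
    [[0, 0, -17.2], [-0.7, -2.45, 0], 145],
    [[0, 0, -20.6], [-0.95, -2.9, 0], 145],
    [[0, 0, -23.5], [-1.15, -3.3, 0], 145],
    [[0, 0, -25.8], [-1.3, -3.6, 0], 145]
  ]
}}

```text
clock: 18.8
tcp_pos: [0.5549, -0.0113, 0.0428]
orientation: [-0.0, -0.633, 0.774, 0.0]
wrist_force: [-1.2, 1.1, 0.7]
finger_gap: 0.0366
grip_force: 0.6
```

{"api": "carry_out", "payload": {
  "steps": [
    [[0, 0, -1], [-0.05, -0.15, 0], 145],
    [[0, 0, -2], [-0.1, -0.3, 0], 145],
    [[0, 0, -2.6], [-0.15, -0.4, 0], 145],
    [[0, 0, -2.6], [-0.15, -0.5, 0], 145],
    [[0, 0, -2.6], [-0.15, -0.6, 0], 145],
    [[0, 0, -2.6], [-0.15, -0.7, 0], 145],
    [[0, 0, -2.6], [-0.15, -0.8, 0], 145],
    [[0, 0, -2.6], [-0.15, -0.8, 0], 145]
  ]
}}

```text
clock: 19.8
tcp_pos: [0.56, -0.0104, 0.0426]
orientation: [-0.002, -0.65, 0.76, 0.002]
wrist_force: [-9.7, -0.4, 6.4]
finger_gap: 0.037
grip_force: 4.8
```

```bash
python3 - <<'E'
from h import *
s=env.get_state();print(s['tcp_pos'],s['wrist_force'],rot(s['orientation']).as_matrix().round(3))
E
```

```text
[ 0.55997278 -0.01039195  0.0425887 ] [-9.65818593 -0.36417167  6.40958223] [[-0.155 -0.988 -0.006]
 [-0.988  0.155  0.001]
 [ 0.     0.006 -1.   ]]
```

The lever is at its stop (10 N, position within 1 mm of that expected for 1.40). Coming clear.

{"api": "carry_out", "payload": {
  "steps": [
    [[0, 0, 0], [0, 0.6, 0], 145],
    [[0, 0, 0], [0, 1.3, 0], 145],
    [[0, 0, 0], [0, 1.3, 0], 145],
    [[0, 0, 0], [0, 1.3, -3], 145],
    [[0, 0, 0], [0, 1.3, -8], 145],
    [[0, 0, 0], [0, 1.3, -12], 145],
    [[0, 0, 0], [3, 5, -14], 145],
    [[0, 0, 0], [3, 5, -14], 145]
  ]
}}

```text
clock: 20.8
tcp_pos: [0.509, -0.0338, 0.1853]
orientation: [0.001, -0.649, 0.761, -0.001]
wrist_force: [0.8, 0.0, -0.4]
finger_gap: 0.0371
grip_force: 0.0
```

```bash
python3 - <<'E'
from h import *
rep('f'); im,d,c=snap('wrist','w5');Q=cloud(c,d)
O=np.array([.576,.0168]);a=.0145;A=np.array([[np.cos(a),-np.sin(a)],[np.sin(a),np.cos(a)]])
j=(Q[...,:2]-O)@A*1000
m=(Q[...,2]>.055)&(Q[...,2]<.068)&(abs(j[...,0]+27)<25)&(abs(j[...,1]+26)<25);g=j[m].mean(0);print('grip',m.sum(),g,'theta',np.arctan2(58-g[1],-13-g[0]) if 0 else np.arctan2(58-g[1],-(g[0]+13)))
m=(Q[...,2]>.022)&(Q[...,2]<.0285)&(j[...,0]>8)&(j[...,0]<44)&(j[...,1]>0)&(j[...,1]<101);q=j[m];print(len(q),np.percentile(q,[1,99],axis=0) if len(q) else 0)
cv2.imwrite('pics/fin.png',np.hstack([cv2.resize(im[:,:,::-1],(400,300)),cv2.resize(warp('fs',y0=-40,y1=140,s=3.0),(400,300))]))
cv2.imwrite('pics/fin.png',np.vstack([cv2.resize(im[:,:,::-1],(560,420),interpolation=cv2.INTER_AREA),cv2.resize(warp('fs',y0=-80,y1=140,s=2.5)[:180],(560,180))]))
E
```

```text
[ 0.509  -0.0338  0.1853] [ 0.8   0.01 -0.41] 20.8
grip 396 [-28.09291803 -27.09728956] theta 1.3952609939723104
9 [[ 10.55687829  43.05471323]
 [ 41.24300187 100.95558032]]
```

View pics/fin.png

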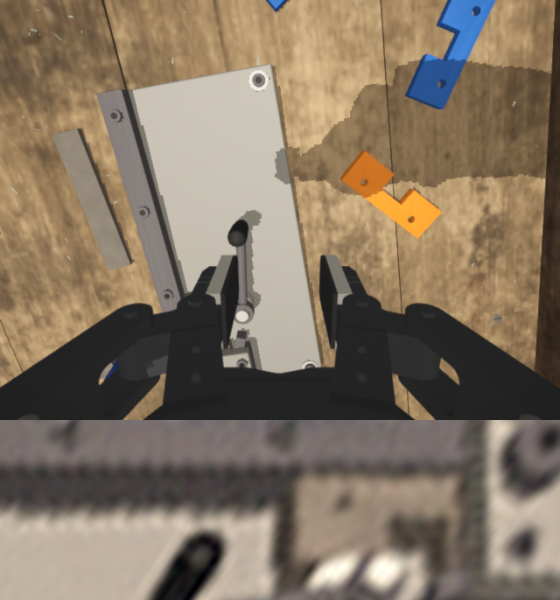

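The picture shows the lever along the jig with its grip at (238,233), and the strap in the corner against the fence in the lower strip at (380,510). The measured cam angle is about 1.395, the bystanders look undisturbed, and the arm is clear.

```bash
python3 -c "
from workcell import env
print(env.hand_in())"
```

```text
the job is handed in; nothing more can be done
None
```

The strap is seated against the fence and stop, the cam lever is at its stop (measured at about 1.40 rad), the arm is clear, and the job was handed in at about 21 s; the hand-in gave no verdict.

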